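# Find the sample cup that fits the vacuum chamber and close the lid

## Task

One of the three flanged sample cups in the white rack fits the bore of the steel vacuum chamber; the other two are a little too thick below the flange, which cannot be seen while they hang in the rack. Try them in turn without forcing any, leave the one that fits fully home in the chamber with its flange down on the rim, and then swing the blue lid fully shut without slamming it. Put the misfits back in the rack or anywhere clear of the chamber, and do not knock over the small white jar.

Things in the scene. Friction and masses are not known exactly. Their poses are not given: they have to be found in the camera images.
- rack: White rack, fixed, 275 x 98 x 42 mm, origin under its centre, x along its row of three 61 mm through holes, 85 mm apart; z up. In each hole hangs a cup by its flange. The three cups are shuffled. What shows is alike: a steel neck 44 mm in diameter, open-topped with 3 mm wall, from 6 to 46 mm above the rack's top face, on an aluminium flange 76 mm in diameter and 6 mm thick that lies on that face
- place_1 (a point): First place (rack's -x end) in the rack: grip point of the cup that starts here, on its axis (to about 1.5 mm), 30 mm above the rack's top face, so 30 mm above the underside of the flange and 60 mm above the cup's foot. Stays with the rack when the cup is taken. z up; x along the row of places, so close the fingers along y
- place_2 (a point): Middle place in the rack: grip point of the cup that starts here, on its axis (to about 1.5 mm), 30 mm above the rack's top face, so 30 mm above the underside of the flange and 60 mm above the cup's foot. Stays with the rack when the cup is taken. z up; x along the row of places, so close the fingers along y
- place_3 (a point): Last place (rack's +x end) in the rack: grip point of the cup that starts here, on its axis (to about 1.5 mm), 30 mm above the rack's top face, so 30 mm above the underside of the flange and 60 mm above the cup's foot. Stays with the rack when the cup is taken. z up; x along the row of places, so close the fingers along y
- chamber: Steel vacuum chamber, fixed, a round pot 112 mm in diameter and 60 mm high; origin at the centre of its underside, z up, x towards its lid hinge. The cups' spigots, 30 mm long below the flange, differ: 47 mm in diameter (fits; its last 10 mm taper to a 32 mm foot), 54 mm and 55.5 mm (misfits; feet only 2 mm narrower). A cup weighs 0.13 to 0.25 kg; held weakly it swings and slips, so grip it firmly (50 N)
- chamber_mouth (a point): Centre of the chamber's mouth, in the plane of the rim, 60 mm above the bench. The bore is 50 mm in diameter and takes the whole 30 mm spigot. A cup is home when its flange rests on the rim: its foot is then 30 mm below this point, its neck from 6 to 46 mm above. A misfit stops with its foot on the rim. x towards the hinge, z up
- seat (a joint): Sprung brass plate at the bottom of the bore, in m: 0 when the chamber is empty, grows as it is pressed down; 0.004 when a cup is home. The spring takes under 1 N, so a cup's own weight presses it
- lid (a joint): Hinge angle of the chamber's blue bell-shaped lid, rad: 0 shut, 2.0 at its open stop; starts at 1.65 to 1.95. It stays at any angle (friction about 0.32 N m) and must be pushed all the way. Shut, it clears a cup that is home and is blocked by one that is not. It is 92 mm in diameter, 54 mm tall; its open edge lies in the plane of the hinge
- lid_hinge (a point): Point on the lid's hinge axis, in the rim's plane, 65 mm from the chamber's axis in the chamber's +x. The hinge axis is the chamber's y
- lid_tab (a point): Centre line of the lid's orange tab, 135 mm from the hinge axis; moves with the lid (shut: 8 mm above the rim plane). The tab, 30 mm wide and 12 mm thick, reaches from the lid's edge (111 mm from the hinge) to 153 mm. Axes: x towards the hinge, y along the hinge axis, z out of its outer face (up when shut; when open it looks away from the chamber; push there to shut)
- jar: Bystander: small white jar with blue cap, 52 mm in diameter, 55 mm tall; origin at the centre of its underside, z up
Mind the look-alikes: they are no part of the job. What is shaped like the chamber but green or red is not meant.

How it is judged:
By the outcome, as a careful person would: the job done as asked, in the order asked, and still so for the second after the job is handed in, with the robot touching nothing.
It also fails if it takes over 72 s, if anything falls off the work surface, if the arm or the gripper's body presses on something with over 40 N, if the wrist force passes 120 N, or if a joint passes its speed limit or range.

## Robot

A 6-joint arm with a two-finger parallel gripper is mounted at the origin on the work surface. World frame = base frame: x ahead of the robot, y to its left, z up, the work surface at z = 0. Lengths are in mm, angles in rad, forces in N, time in s.
With the tool pointing down it reaches from about 375 to 750 mm from the base axis. Payload 9 kg.
Tool frame: the origin (TCP) lies on the centre line of the jaws, within the pads' length; the fingertips stand 14 mm ahead of it and the grasp point (between the pads) lies 5 mm behind it; z points along the fingers, x is the direction in which the jaws open and shut, and the axes are right-handed (so a half turn about z gives the same grasp; the last joint's range is limited). The gripper opens to 85 mm and grips with 20 to 120 N. Pads are 22 mm wide; open, the fingers measure 114 mm over their backs; the gripper's body (76 mm by 85 mm) begins 54 mm behind the grasp point. The pads swing forward as they close: fully open they stand 13 mm farther back than shut.
Start: joints at [1.003, 0.104, 0.097, 1.564, 0, 1.353], TCP at [205.631, 563.694, 245.331] pointing down, gripper open.
Joint ranges: [-2.99, 2.99], [-0.84, 1.86], [-1.1, 1.16], [-1.84, 2.11], [-1.51, 1.56], [-3.14, 3.14]. Speed limits (rad/s): [2.22, 2.22, 2.57, 3.14, 3.14, 3.14].

## Interface

Orientations are given as a unit quaternion [w, x, y, z].
In Python, from plant import status, cams, arm, spotter gives the robot as it stands. The module is installed in compiled form; this text tells all that it offers.
- The arm moves only by the shell command python3 -m jog 'ROWS' [OPENING] [FORCE]. ROWS is JSON, one flat list of numbers, 6 for each row, row after row: the shift along the tool's x, y, z in m, then the turn, a rotation vector about the tool's x, y, z in rad. A call has 1 to 20 rows; each row shifts and turns the commanded pose from where the row before left it, along the tool's axes as they then stand; what a row does not reach is not made up. A row lasts 1/12 s, in which the tool goes at most 41.7 mm and 7.16 degrees, less where a joint would pass 70% of its speed; a pose out of reach is approached as far as the arm can. A call is refused whole if a number of a shift passes 0.0417 or a number of a turn 0.125, either way. A call with a gripper value outside its range is refused whole. OPENING is the closure, from 0 (fully open) to 1 (shut), set as the call begins (- or left out, the last holds). The fingers move at their own pace and stop on an object; FORCE is the grip in N (left out, the last holds). Time passes only in rows, so rows that do not move let the fingers close. It gives the time, the measured TCP pose, the force and the opening at its end, in the units of the state.
- status.read_state(): the state, without advancing time (a new reading comes with each control period).
- cams.read_camera(name): name is "scene" or "top" or "wrist"; returns a dict with "color" (400x640x3 uint8, red, green, blue), "vfov" (degrees; the focal length in pixels is half the picture's height over the tangent of half this angle, whatever the lens; pixels are square), "cx", "cy" (the principal point, pixels), "world_from_camera" (4x4, takes a point from camera to world coordinates). Camera axes: x right, y up, looking along -z (the intrinsics and any distortion apply to the point x, -y, -z); pixel columns grow to the right and rows downward; lengths in mm; the calibration is good to about 2 mm. A picture is of the moment at which its call begins. There is no depth.
- arm.finish_job(): hands the job in, once; it reports no verdict.
Trained networks look in the newest picture that a camera, given by its name, has taken for a name from the list of things; names that differ only in an ending like _2 or _b are one class to them, and where a whole thing is asked for, a point or a joint stands for the part that bears it (a point fixed in the world has none). Each returns a list of dicts, best first, with "confidence" (0 to 1); they miss things now and then, are a little off and sometimes report something else, mostly with a low value. They report only what shows in the picture. A call takes as long as a camera call. They do not tell look-alikes from the thing itself.
- spotter.cut_out(camera, target): "region" (400x640 bool, what is visible of it) and "bbox" ([left, top, width, height] in pixels, round what is visible of it).
- spotter.spot_point(camera, target): "position" ([column, row] in pixels: a listed point, or the origin of a listed thing).
The state is a dict: "clock": time; "joints": joint angles; "joint_velocities": joint speeds; "effort": joint torques, N m; "tool_pos": TCP position; "eef_rot": TCP orientation; "contact_force": force on the tool from outside, world axes, zero at the start; "moment": the same for the moment, N m; "grip_width": finger opening in mm.
Only numpy, scipy, OpenCV 4.12 (cv2) and the standard library are available. Lean on these libraries where they do the work, as an engineer would, in place of code of your own. Each camera call takes 0.05 s, during which the arm holds its last target.

## Working session

There is one attempt and no reset: what is moved stays moved. The work goes in short steps, Python scripts to look and compute and a shell command to move; the robot and the scene stay as the last step left them, time stands still between calls to the robot, and variables do not carry over. Pictures are saved under pics/ and viewed, and the job is handed in when it is done.

```bash
mkdir -p pics; cat > h.py <<'E'
import numpy as np, cv2
from plant import status, cams, arm, spotter
def K(c):
    f=200/np.tan(np.radians(c['vfov'])/2); return f,c['cx'],c['cy']
def ray(c,px):
    f,cx,cy=K(c); T=np.array(c['world_from_camera'])
    d=np.array([(px[0]-cx)/f,-(px[1]-cy)/f,-1.]); return T[:3,3],T[:3,:3]@d
def atz(c,px,z):
    o,d=ray(c,px); return o+d*(z-o[2])/d[2]
def proj(c,p):
    f,cx,cy=K(c); T=np.array(c['world_from_camera'])
    q=T[:3,:3].T@(np.array(p,float)-T[:3,3]); return np.array([cx+f*q[0]/-q[2],cy-f*q[1]/-q[2]])
def save(c,n,pts=[]):
    im=cv2.cvtColor(c['color'],cv2.COLOR_RGB2BGR).copy()
    for p in pts: cv2.circle(im,(int(p[0]),int(p[1])),3,(0,0,255),1)
    cv2.imwrite('pics/'+n+'.png',im)
E
python3 - <<'E'
from h import *
s=status.read_state(); print(s['clock'],s['tool_pos'],s['eef_rot'],s['contact_force'],s['grip_width'])
for n in ['scene','top']:
    c=cams.read_camera(n); save(c,n+'0'); print(n,[k for k in c],c['vfov'],c['cx'],c['cy'],np.round(c['world_from_camera'],3).tolist())
    for t in ['rack','place_1','chamber','chamber_mouth','lid_hinge','lid_tab','jar']:
        r=spotter.spot_point(n,t)
        print(t,[(round(x['confidence'],2),np.round(x['position'],1).tolist()) for x in r])
E
```

```text
0.0 [205.4678121  563.39670227 244.51271446] [ 2.65660010e-04  8.19375459e-01  5.73256851e-01 -6.08162916e-04] [ 0.18335643 -0.46575614 -0.56684316] 85.73646346700187
scene ['color', 'vfov', 'cx', 'cy', 'world_from_camera'] 49.32564953400221 321.3494163119515 204.17421472363978 [[0.244, -0.813, 0.529, 1065.813], [0.97, 0.196, -0.148, -353.886], [0.017, 0.549, 0.836, 1015.194], [0.0, 0.0, 0.0, 1.0]]
rack [(0.58, [475.7, 209.6])]
place_1 [(0.97, [506.4, 218.6]), (0.83, [489.3, 196.3]), (0.62, [468.7, 170.5])]
chamber [(0.81, [153.1, 233.1]), (0.74, [299.0, 185.6]), (0.64, [226.6, 280.4]), (0.59, [329.2, 245.1])]
chamber_mouth [(0.74, [146.2, 223.6]), (0.73, [330.7, 231.2]), (0.66, [222.5, 276.0]), (0.65, [298.7, 168.9])]
lid_hinge [(0.98, [297.6, 188.3]), (0.83, [334.9, 251.6]), (0.83, [134.6, 243.8]), (0.69, [477.7, 209.1]), (0.66, [212.1, 296.3])]
lid_tab [(0.92, [296.5, 151.7]), (0.91, [227.3, 246.2]), (0.86, [146.1, 197.1]), (0.83, [335.1, 238.5]), (0.26, [333.0, 252.8])]
jar [(0.61, [379.4, 203.4])]
top ['color', 'vfov', 'cx', 'cy', 'world_from_camera'] 48.87630892192264 322.6150966640237 182.01835786796153 [[-0.004, 0.997, -0.079, 384.332], [-1.0, -0.002, 0.023, -173.575], [0.023, 0.079, 0.997, 1223.936], [0.0, 0.0, 0.0, 1.0]]
rack [(0.78, [161.9, 162.1])]
place_1 [(0.84, [150.0, 189.7]), (0.68, [152.7, 122.9]), (0.6, [151.1, 158.8])]
chamber [(0.91, [414.3, 142.8]), (0.76, [315.0, 157.9]), (0.64, [475.2, 208.4]), (0.62, [331.5, 229.3])]
chamber_mouth [(0.95, [485.0, 207.6]), (0.7, [316.9, 154.3]), (0.64, [415.7, 138.1])]
lid_hinge [(0.9, [427.2, 117.7]), (0.77, [491.4, 180.1]), (0.69, [322.1, 131.1]), (0.61, [334.9, 206.0]), (0.35, [150.7, 156.8]), (0.3, [317.0, 158.5])]
lid_tab [(0.72, [325.7, 110.3]), (0.71, [325.4, 257.6]), (0.65, [412.1, 161.4]), (0.62, [482.3, 233.4])]
jar [(0.6, [252.6, 191.8])]
```

View pics/scene0.png

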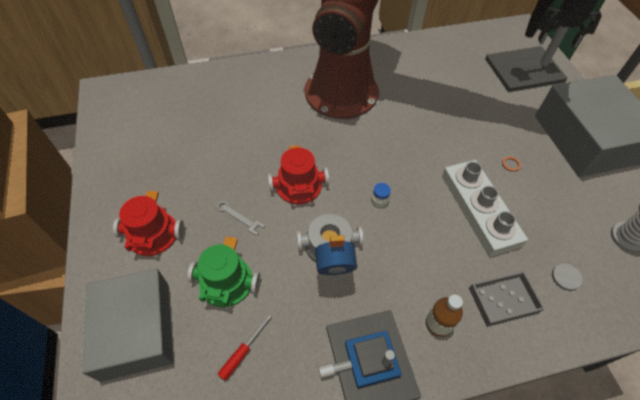

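View pics/top0.png

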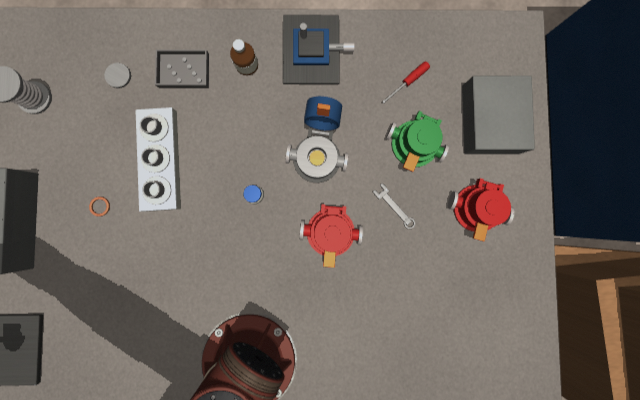

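```bash
cat >> h.py <<'E'
def tri(l):
    A=np.zeros((3,3));b=np.zeros(3)
    for c,px in l:
        o,d=ray(c,px); d=d/np.linalg.norm(d); M=np.eye(3)-np.outer(d,d); A+=M;b+=M@o
    return np.linalg.solve(A,b)
def crop(c,n,x0,y0,x1,y1,s,pts=[]):
    im=cv2.cvtColor(c['color'],cv2.COLOR_RGB2BGR)[y0:y1,x0:x1]
    im=cv2.resize(im,None,fx=s,fy=s,interpolation=cv2.INTER_CUBIC)
    for p in pts: cv2.circle(im,(int((p[0]+.5-x0)*s),int((p[1]+.5-y0)*s)),3,(0,0,255),1)
    cv2.imwrite('pics/'+n+'.png',im)
E
python3 - <<'E'
from h import *
S=cams.read_camera('scene');T=cams.read_camera('top')
crop(S,'sA',280,190,380,290,6);crop(T,'tA',270,80,370,190,5)
crop(S,'sB',430,140,540,260,5);crop(T,'tB',120,95,200,220,4.5)
for a,b,z in [([506.4,218.6],[150,122.9],72),([489.3,196.3],[151.1,158.8],72),([468.7,170.5],[150,189.7],72)]:
  print(tri([(S,a),(T,b)]),atz(S,a,72),atz(T,b,72))
print('mouth',tri([(S,[330.7,231.2]),(T,[316.9,154.3])]),atz(S,[330.7,231.2],60),atz(T,[316.9,154.3],60))
print('hinge',tri([(S,[334.9,251.6]),(T,[322.1,131.1])]),atz(S,[334.9,251.6],60),atz(T,[322.1,131.1],60))
print('tab',tri([(S,[335.1,238.5]),(T,[325.7,110.3])]))
print('jar',atz(S,[379.4,203.4],0),atz(T,[252.6,191.8],0))
print('chamber',atz(S,[329.2,245.1],0),atz(T,[315,157.9],0))
E
```

```text
[629.92816574 249.66510385  87.72851397] [622.85637641 262.02416573  72.        ] [632.49601367 253.61800504  72.        ]
[540.50521525 256.61743649  57.14157381] [549.09032634 250.35700645  72.        ] [537.35279203 248.21436069  72.        ]
[454.45708082 243.86793666  67.34440082] [456.81344107 233.64691302  72.        ] [456.44024893 248.89376416  72.        ]
mouth [ 549.91752533 -184.31889529   66.94707084] [ 546.38436539 -182.12593805   60.        ] [ 550.64660759 -185.32755443   60.        ]
hinge [ 611.29915697 -194.44154968   77.01136295] [ 604.341383  -186.8223063   60.       ] [ 613.27526135 -199.43173265   60.        ]
tab [ 637.83496503 -203.35589994  192.94164971]
jar [459.38216686 -15.88993775   0.        ] [454.40693301  -7.17909663   0.        ]
chamber [ 5.53407025e+02 -1.85912201e+02  1.13686838e-13] [ 549.05604399 -180.58184644    0.        ]
```

```bash
python3 - <<'E'
import cv2,numpy as np
a=cv2.imread('pics/sA.png');b=cv2.imread('pics/sB.png');
H=600
c=cv2.imread('pics/tA.png');d=cv2.imread('pics/tB.png')
print(a.shape,b.shape,c.shape,d.shape)
E
```

```text
(600, 600, 3) (600, 550, 3) (550, 500, 3) (562, 360, 3)
```

View pics/sA.png

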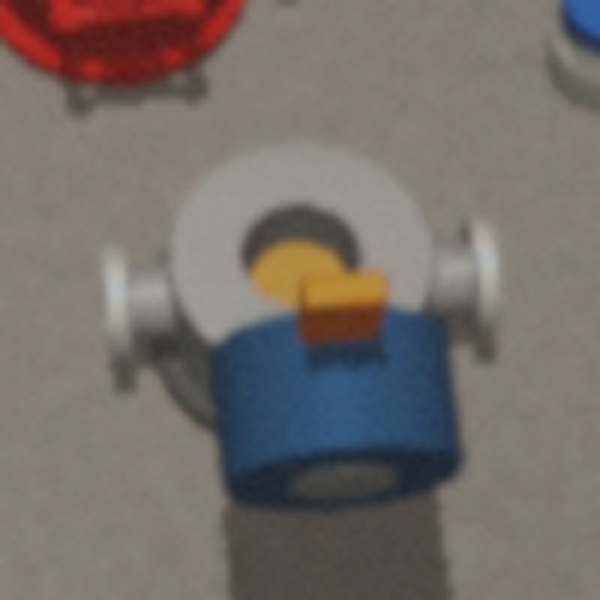

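View pics/tA.png

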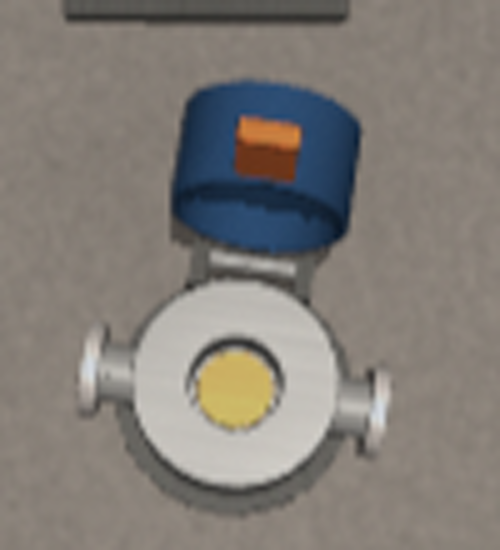

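View pics/sB.png

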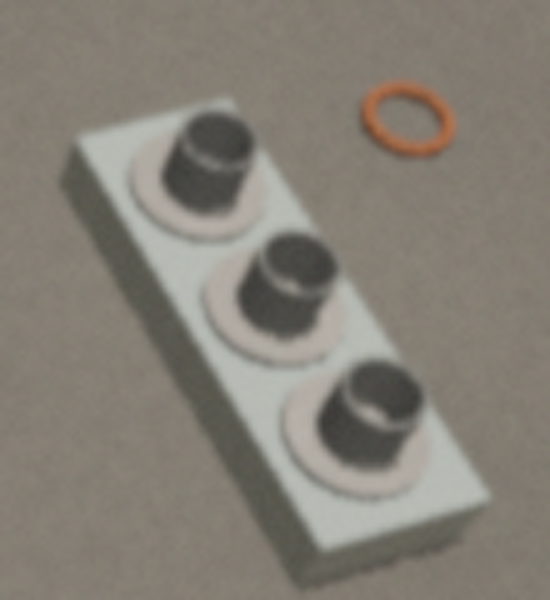

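View pics/tB.png

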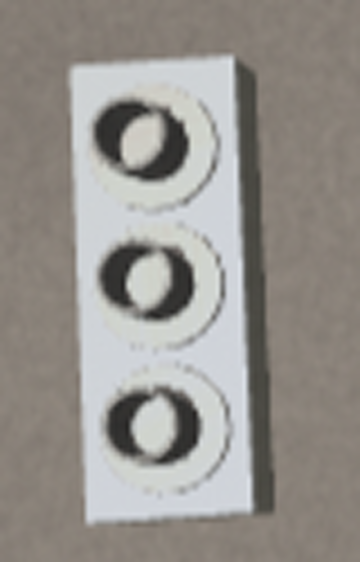

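```bash
python3 - <<'E'
from h import *
S=cams.read_camera('scene');T=cams.read_camera('top')
t=[(135.6,109.7),(172.4,107.7),(176.4,208.8),(139.3,211)]
s=[(528,239),(494.4,250),(445,167.6),(476,159.6)]
# match by position
for c,l in((T,t),(S,s)):
    P=np.array([atz(c,np.array(p)-.5,42) for p in l]);print(np.round(P[:,:2],1).tolist(),'cen',P.mean(0)[:2],'len',np.linalg.norm(np.roll(P,-1,0)-P,axis=1))
m=[(317.3-.5,156.6-.5),(330.3-.5,232.2-.5)]
print(atz(T,m[0],60),atz(S,m[1],60),tri([(T,m[0]),(S,m[1])]))
print(proj(T,[550,-184,60]),proj(S,[550,-184,60]))
E
```

```text
[[676.5, 305.7], [682.2, 207.1], [408.5, 190.2], [403.1, 287.9]] cen [542.55785695 247.71757208] len [ 98.78902286 274.12725055  97.84252377 274.0043553 ]
[[676.2, 306.4], [684.7, 207.6], [410.0, 190.0], [403.6, 289.3]] cen [543.63024065 248.32069241] len [ 99.17434309 275.2196879   99.492149   273.14928264]
[ 545.81026769 -185.04723604   60.        ] [ 547.2505345  -184.70209022   60.        ] [ 546.16150111 -184.72152834   58.15809374]
[316.40270021 154.54090296] [330.3479678  232.56742769]
```

```bash
python3 -m jog '[0,0,0,0,0,-0.103, 0,0,0,0,0,-0.103, 0,0,0,0,0,-0.103, 0,0,0,0,0,-0.104, -0.024,0.0226,0,0,0,0, -0.024,0.0226,0,0,0,0, -0.024,0.0226,0,0,0,0, -0.024,0.0226,0,0,0,0, -0.024,0.0226,0,0,0,0, -0.024,0.0226,0,0,0,0, -0.024,0.0226,0,0,0,0, -0.024,0.0226,0,0,0,0, -0.024,0.0226,0,0,0,0, -0.024,0.0226,0,0,0,0, -0.024,0.0226,0,0,0,0, -0.024,0.0226,0,0,0,0, -0.024,0.0226,0,0,0,0, -0.024,0.0226,0,0,0,0]' 0 50
cat >> h.py <<'E'
from scipy.spatial.transform import Rotation as Rn
def pose():
    s=status.read_state(); q=s['eef_rot']; R=Rn.from_quat([q[1],q[2],q[3],q[0]]).as_matrix(); return np.array(s['tool_pos']),R,s
def rep():
    p,R,s=pose(); print('t',round(s['clock'],2),'tcp',np.round(p,1),'xang',round(np.arctan2(R[1,0],R[0,0]),4),'z',np.round(R[:,2],4),'F',np.round(s['contact_force'],1),'w',round(s['grip_width'],1))
def shift(target):
    p,R,s=pose(); d=R.T@(np.array(target)-p); print('shift tool mm',np.round(d,1))
E
python3 - <<'E'
from h import *
rep()
W=cams.read_camera('wrist'); rep(); save(W,'w1'); print(np.round(W['world_from_camera'],3).tolist(),W['vfov'],W['cx'],W['cy'])
for p in [(458.3,242.7,88),(543.1,248,88),(627.9,253.3,88)]: print(proj(W,p))
E
```

```text
clock: 2.5
tool_pos: [543.7, 247.0, 245.4]
eef_rot: [0.0, 0.684, 0.729, 0.0]
contact_force: [0.6, 0.3, 0.6]
grip_width: 85.3
t 2.5 tcp [543.7 247.  245.4] xang 1.6338 z [ 3.e-04  2.e-04 -1.e+00] F [0.6 0.3 0.6] w 85.3
t 2.55 tcp [547.4 243.  244.7] xang 1.6303 z [ 0.0018 -0.0016 -1.    ] F [ 1.6 -5.6 -1.5] w 85.4
[[-0.063, -0.962, -0.264, 476.609], [0.998, -0.061, -0.016, 242.482], [-0.001, -0.264, 0.964, 373.155], [0.0, 0.0, 0.0, 1.0]] 70.05711753143169 317.7131459199516 200.90987929550903
[319.36257902 102.66823075]
[319.20134315 190.1035872 ]
[319.06310278 265.06889377]
```

View pics/w1.png

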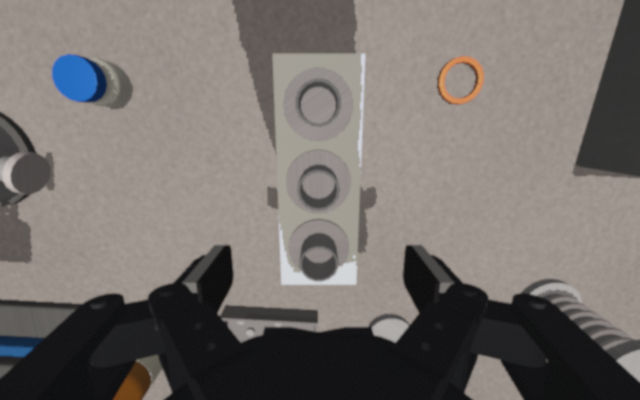

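```bash
python3 -m jog '[0,0,0,0,0,0, 0,0,0,0,0,0, 0,0,0,0,0,0]'
python3 - <<'E'
from h import *
rep()
W=cams.read_camera('wrist'); rep()
y=.0625;c=np.array([543.1,248]);u=np.array([np.cos(y),np.sin(y)]);v=np.array([-u[1],u[0]])
pts=[]
for k in(-85,0,85):
  for z,r in((88,22),(48,38)):
    o=c+k*u
    print(k,z,proj(W,[*o,z]))
    pts+= [proj(W,[*(o+r*np.array([np.cos(a),np.sin(a)])),z]) for a in np.linspace(0,6.28,25)]
pts+=[proj(W,[*(c+a*137.5*u+b*49*v),42]) for a in(-1,1) for b in(-1,1)]
crop(W,'w2',240,40,400,300,2.3*1,pts)
print(spotter.spot_point('wrist','place_1'))
E
```

```text
clock: 2.8
tool_pos: [542.1, 248.9, 245.4]
eef_rot: [-0.0, 0.684, 0.729, 0.0]
contact_force: [-0.2, 0.3, 0.1]
grip_width: 85.5
t 2.8 tcp [542.1 248.9 245.4] xang 1.6346 z [-1.e-04  3.e-04 -1.e+00] F [-0.2  0.3  0.1] w 85.5
t 2.85 tcp [541.9 249.2 245.5] xang 1.6352 z [ 0.e+00  2.e-04 -1.e+00] F [0.6 0.5 0.4] w 85.3
-85 88 [317.2889328  104.34542009]
-85 48 [317.36203554 106.65054322]
0 88 [317.23859021 191.57110494]
0 48 [317.31260347 183.57185509]
85 88 [317.19540936 266.38807803]
85 48 [317.26943727 250.74281914]
[]
```

View pics/w2.png

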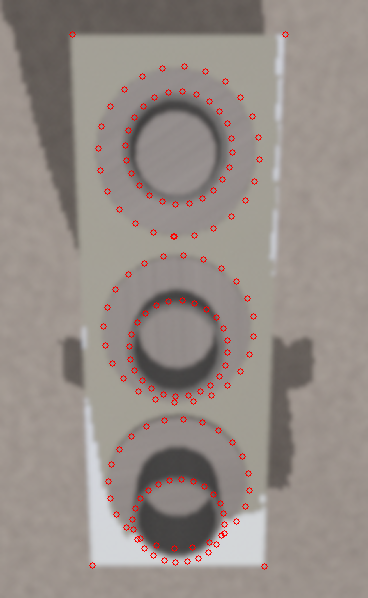

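```bash
python3 -m jog '[-0.0012,0.001,0.032,0,0,0, 0,0,0.032,0,0,0, 0,0,0.032,0,0,0, 0,0,0.032,0,0,0, 0,0,0.032,0,0,0, 0,0,0.012,0,0,0, 0,0,0.006,0,0,0, 0,0,0,0,0,0, 0,0,0,0,0,0, 0,0,0,0,0,0]' 0 50
python3 - <<'E'
from h import *
rep()
W=cams.read_camera('wrist'); rep(); save(W,'w3')
E
```

```text
clock: 3.73
tool_pos: [545.1, 247.7, 69.8]
eef_rot: [0.001, 0.684, 0.729, 0.001]
contact_force: [-0.8, -1.3, 0.5]
grip_width: 85.4
t 3.73 tcp [545.1 247.7  69.8] xang 1.6342 z [ 3.4e-03  8.0e-04 -1.0e+00] F [-0.8 -1.3  0.5] w 85.4
t 3.78 tcp [545.1 247.6  69.6] xang 1.6341 z [ 3.3e-03  8.0e-04 -1.0e+00] F [-0.  -0.2  0.1] w 85.3
```

View pics/w3.png

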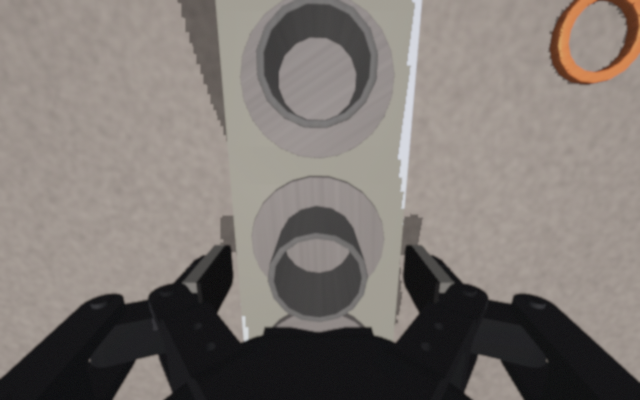

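```bash
python3 -m jog '[0,-0.002,0.0025,0,0,0, 0,0,0,0,0,0, 0,0,0,0,0,0]' 0 50; python3 -m jog '[0,0,0,0,0,0, 0,0,0,0,0,0, 0,0,0,0,0,0, 0,0,0,0,0,0, 0,0,0,0,0,0, 0,0,0,0,0,0, 0,0,0,0,0,0, 0,0,0,0,0,0]' 1 60
python3 - <<'E'
from h import *
rep()
E
```

```text
clock: 4.03
tool_pos: [541.8, 247.1, 65.2]
eef_rot: [0.0, 0.684, 0.729, 0.0]
contact_force: [-0.9, -0.7, 0.2]
grip_width: 85.6
clock: 4.7
tool_pos: [541.9, 247.1, 65.1]
eef_rot: [0.0, 0.684, 0.729, 0.0]
contact_force: [-0.7, -0.2, 4.2]
grip_width: 42.1
t 4.7 tcp [541.9 247.1  65.1] xang 1.6339 z [ 6.e-04  2.e-04 -1.e+00] F [-0.7 -0.2  4.2] w 42.1
```

```bash
python3 -m jog '[0,0,-0.01,0,0,0, 0,0,-0.02,0,0,0, 0,0,-0.025,0,0,0, 0,0,-0.025,0,0,0, 0,0,-0.02,0,0,0, 0,0,-0.01,0,0,0, 0,0,-0.005,0,0,0, 0,0,0,0,0,0, 0,0,0,0,0,0, 0,0,0,0,0,0]'
python3 - <<'E'
from h import *
rep()
W=cams.read_camera('wrist'); rep(); save(W,'w4')
W=cams.read_camera('scene'); crop(W,'s4',400,60,600,260,3)
shift([546.5,-184.9,180])
E
```

```text
clock: 5.53
tool_pos: [540.9, 246.9, 178.1]
eef_rot: [-0.001, 0.684, 0.729, -0.001]
contact_force: [1.0, -0.1, -1.7]
grip_width: 42.3
t 5.53 tcp [540.9 246.9 178.1] xang 1.634 z [-2.4e-03 -5.0e-04 -1.0e+00] F [ 1.  -0.1 -1.7] w 42.3
t 5.58 tcp [540.9 246.9 178.1] xang 1.634 z [-2.4e-03 -4.0e-04 -1.0e+00] F [-1.  -0.2 -2.1] w 42.0
shift tool mm [-431.3  -21.8   -1.5]
```

View pics/s4.png

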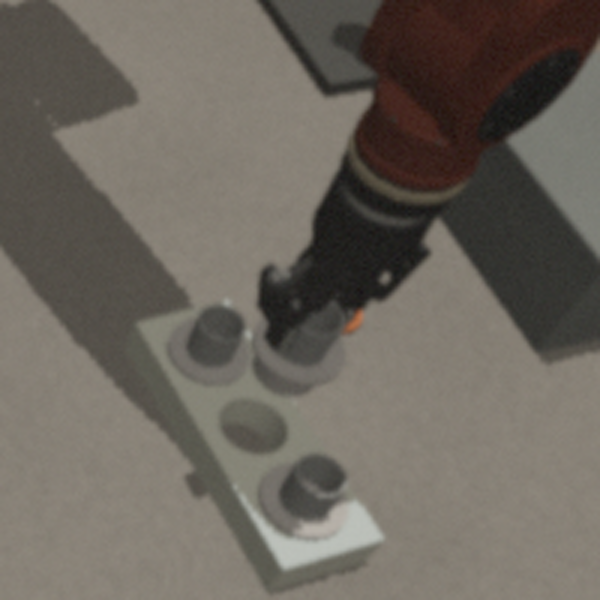

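View pics/w4.png

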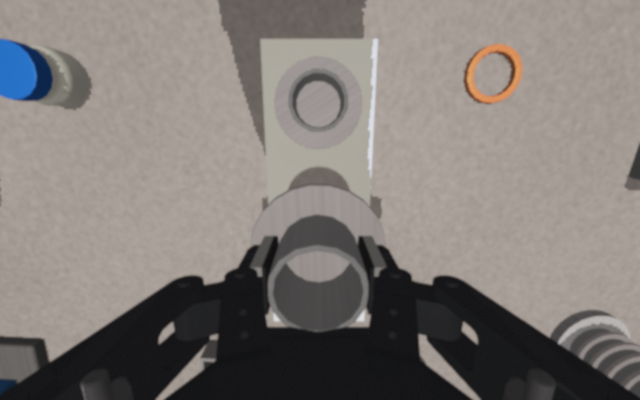

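```bash
python3 -m jog '[0,0,0,0,0,0.105, 0,0,0,0,0,0.105, -0.015,0.0024,0,0,0,0, -0.025,0.004,0,0,0,0, -0.0322,0.0052,0,0,0,0, -0.0322,0.0052,0,0,0,0, -0.0322,0.0052,0,0,0,0, -0.0322,0.0052,0,0,0,0, -0.0322,0.0052,0,0,0,0, -0.0322,0.0052,0,0,0,0, -0.0322,0.0052,0,0,0,0, -0.0322,0.0052,0,0,0,0, -0.0322,0.0052,0,0,0,0, -0.0322,0.0052,0,0,0,0, -0.0322,0.0052,0,0,0,0, -0.022,0.0035,0,0,0,0, -0.0102,0.0016,0,0,0,0, 0,0,0,0,0,0, 0,0,0,0,0,0, 0,0,0,0,0,0]'
python3 - <<'E'
from h import *
rep()
W=cams.read_camera('wrist'); rep(); save(W,'w5')
p,R,s=pose()
print('cup top pred',proj(W,p-23*R[:,2]))
S=cams.read_camera('scene'); crop(S,'s5',230,110,430,310,3)
T=cams.read_camera('top'); crop(T,'t5',230,60,430,240,3)
rep(); shift([546.5,-184.9,180])
E
```

```text
clock: 7.3
tool_pos: [547.2, -183.6, 179.5]
eef_rot: [-0.0, 0.757, 0.654, 0.0]
contact_force: [0.7, 0.7, -1.8]
grip_width: 42.1
t 7.3 tcp [ 547.2 -183.6  179.5] xang 1.4248 z [-5.e-04  8.e-04 -1.e+00] F [ 0.7  0.7 -1.8] w 42.1
t 7.35 tcp [ 547.3 -183.4  179.6] xang 1.4254 z [-3.e-04  6.e-04 -1.e+00] F [ 0.  -0.6 -1.6] w 42.2
cup top pred [319.23384747 290.28568928]
t 7.45 tcp [ 547.4 -183.6  179.8] xang 1.4254 z [ 0.e+00  2.e-04 -1.e+00] F [-0.7 -0.2 -1.7] w 42.7
shift tool mm [-1.4 -0.7 -0.2]
```

View pics/s5.png

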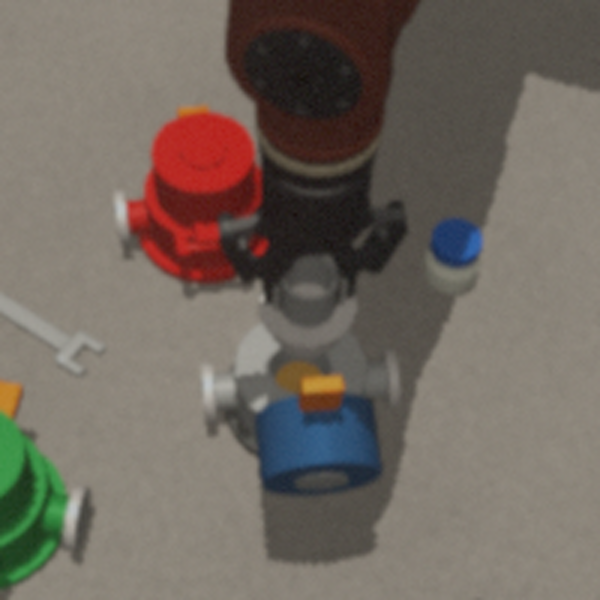

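View pics/w5.png

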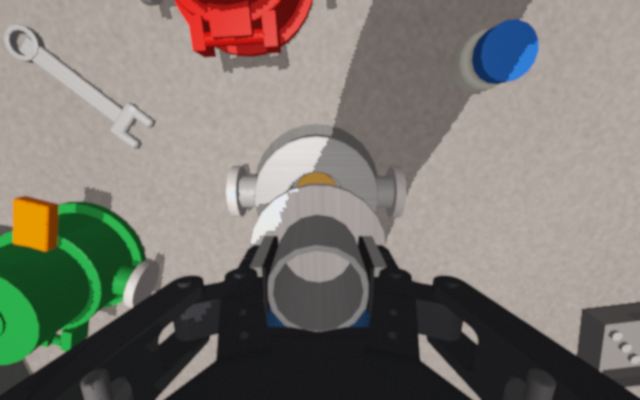

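View pics/t5.png

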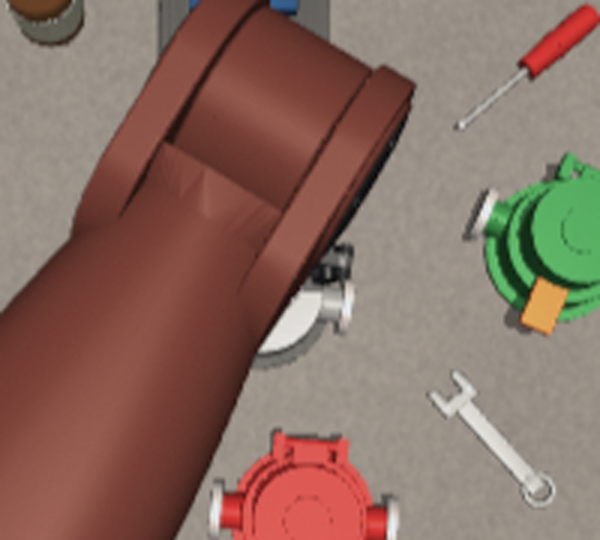

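```bash
python3 - <<'E'
from h import *
W=cams.read_camera('wrist'); rep()
p,R,s=pose()
ang=np.linspace(0,6.28,40)
def circ(o,r): return [proj(W,[o[0]+r*np.cos(a),o[1]+r*np.sin(a),o[2]]) for a in ang]
pts=circ([546.5,-184.9,60],56)
# cup: axis at TCP, top at tcp+23.
t=p+np.array([0,0,23]);pts+=circ(t,22); f=p-np.array([0,0,17.]);pts+=circ(f,38)
crop(W,'w6',200,110,440,340,3,pts)
E
```

```text
t 7.5 tcp [ 547.4 -183.7  179.9] xang 1.4254 z [ 2.e-04  1.e-04 -1.e+00] F [-0.3  0.2 -1.9] w 42.4
```

View pics/w6.png

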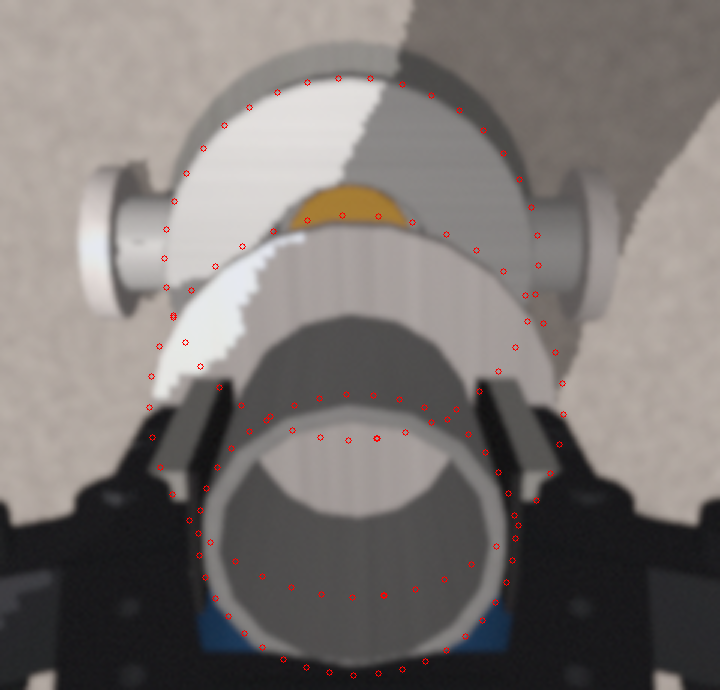

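```bash
python3 -m jog '[-0.0013,-0.0007,0.01,0,0,0, 0,0,0.02,0,0,0, 0,0,0.02,0,0,0, 0,0,0.01,0,0,0, 0,0,0.002,0,0,0, 0,0,0,0,0,0, 0,0,0,0,0,0, 0,0,0,0,0,0, 0,0,0,0,0,0]'
python3 -m jog '[0,0,0.001,0,0,0, 0,0,0.001,0,0,0, 0,0,0,0,0,0]'
python3 -m jog '[0,0,0.001,0,0,0, 0,0,0.001,0,0,0, 0,0,0,0,0,0]'
```

```text
clock: 8.25
tool_pos: [547.0, -186.3, 119.0]
eef_rot: [0.001, 0.757, 0.653, 0.0]
contact_force: [0.5, -0.2, -1.9]
grip_width: 42.5
clock: 8.5
tool_pos: [546.4, -186.0, 115.8]
eef_rot: [0.0, 0.757, 0.653, 0.0]
contact_force: [-0.2, -0.5, -1.7]
grip_width: 42.0
clock: 8.75
tool_pos: [546.3, -185.9, 113.5]
eef_rot: [-0.0, 0.757, 0.653, -0.0]
contact_force: [0.8, 0.2, -2.1]
grip_width: 41.7
```

```bash
python3 -m jog '[0.001,0,0.001,0,0,0, 0,0,0.001,0,0,0, 0,0,0,0,0,0]'
python3 -m jog '[0,0,0.001,0,0,0, 0,0,0.001,0,0,0, 0,0,0,0,0,0]'
```

```text
clock: 9.0
tool_pos: [546.7, -185.4, 113.1]
eef_rot: [0.001, 0.757, 0.653, -0.0]
contact_force: [-4.0, -0.3, 8.2]
grip_width: 42.2
clock: 9.25
tool_pos: [546.8, -185.4, 113.0]
eef_rot: [0.001, 0.757, 0.653, -0.0]
contact_force: [-11.5, 1.9, 22.4]
grip_width: 42.1
```

```bash
python3 -m jog '[0,0,-0.005,0,0,0, 0,0,-0.015,0,0,0, 0,0,-0.02,0,0,0, 0,0,-0.02,0,0,0, 0,0,-0.01,0,0,0, 0,0,0,0,0,0]'
python3 -m jog '[0.015,-0.0024,0,0,0,0, 0.025,-0.004,0,0,0,0, 0.0322,-0.0052,0,0,0,0, 0.0322,-0.0052,0,0,0,0, 0.0322,-0.0052,0,0,0,0, 0.0322,-0.0052,0,0,0,0, 0.0322,-0.0052,0,0,0,0, 0.0322,-0.0052,0,0,0,0, 0.0322,-0.0052,0,0,0,0, 0.0322,-0.0052,0,0,0,0, 0.0322,-0.0052,0,0,0,0, 0.0322,-0.0052,0,0,0,0, 0.0322,-0.0052,0,0,0,0, 0.022,-0.0035,0,0,0,0, 0.0102,-0.0016,0,0,0,0, 0,0,0,0,0,-0.105, 0,0,0,0,0,-0.105, 0,0,0,0,0,0, 0,0,0,0,0,0, 0,0,0,0,0,0]'
python3 - <<'E'
from h import *
rep();shift([542,247.2,66])
S=cams.read_camera('scene'); crop(S,'s7',420,90,560,210,5)
W=cams.read_camera('wrist'); save(W,'w7')
E
```

```text
clock: 9.75
tool_pos: [547.7, -185.6, 182.4]
eef_rot: [0.002, 0.757, 0.653, 0.001]
contact_force: [0.2, -0.1, -2.1]
grip_width: 41.9
clock: 11.42
tool_pos: [540.7, 246.5, 179.2]
eef_rot: [-0.0, 0.686, 0.728, -0.0]
contact_force: [-0.9, 0.2, -1.5]
grip_width: 42.0
t 11.42 tcp [540.7 246.5 179.2] xang 1.6302 z [-8.e-04 -1.e-04 -1.e+00] F [-0.9  0.2 -1.5] w 42.0
shift tool mm [  0.6   1.4 113.2]
```

View pics/s7.png

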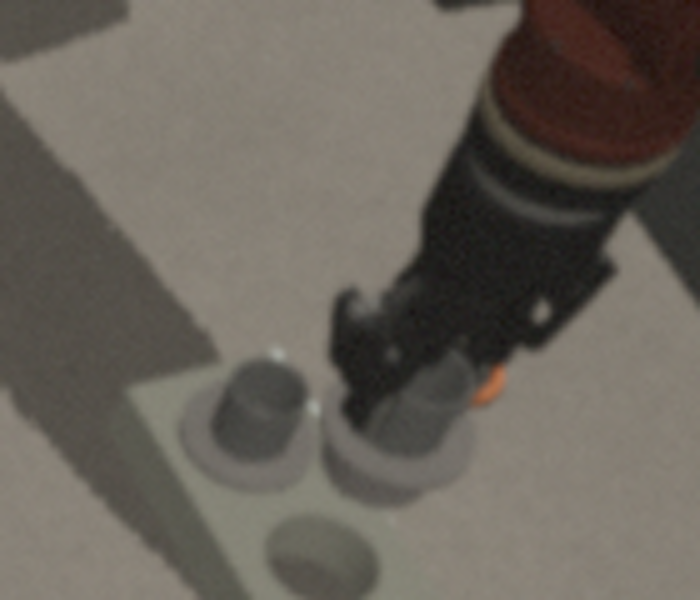

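View pics/w7.png

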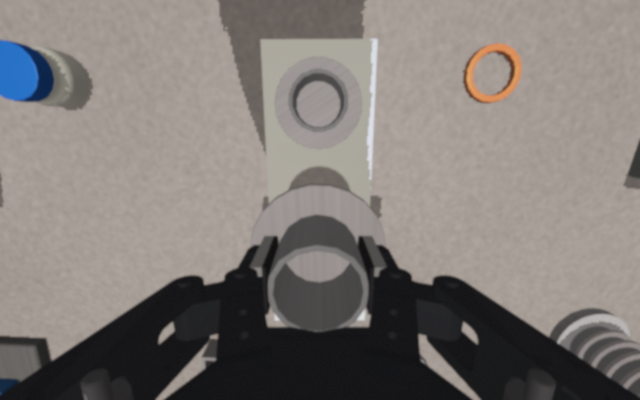

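```bash
python3 -m jog '[0.0006,0.0014,0.01,0,0,0, 0,0,0.025,0,0,0, 0,0,0.025,0,0,0, 0,0,0.015,0,0,0, 0,0,0.004,0,0,0, 0,0,0,0,0,0, 0,0,0,0,0,0, 0,0,0,0,0,0, 0,0,0,0,0,0]'
python3 - <<'E'
from h import *
rep();shift([542,247.2,66])
E
```

```text
clock: 12.27
tool_pos: [543.2, 247.8, 102.3]
eef_rot: [0.001, 0.684, 0.729, 0.001]
contact_force: [0.1, -0.7, -0.5]
grip_width: 42.3
t 12.27 tcp [543.2 247.8 102.3] xang 1.6339 z [ 2.3e-03  6.0e-04 -1.0e+00] F [ 0.1 -0.7 -0.5] w 42.3
shift tool mm [-0.5 -1.4 36.3]
```

```bash
python3 -m jog '[-0.0005,-0.001,0.005,0,0,0, 0,0,0.005,0,0,0, 0,0,0,0,0,0]'
python3 -m jog '[0,0,0.008,0,0,0, 0,0,0.008,0,0,0, 0,0,0.006,0,0,0, 0,0,0,0,0,0, 0,0,0,0,0,0]'
python3 -m jog '[0,0,0.002,0,0,0, 0,0,0,0,0,0, 0,0,0,0,0,0]'
```

```text
clock: 12.52
tool_pos: [540.8, 246.9, 89.7]
eef_rot: [-0.0, 0.684, 0.729, -0.0]
contact_force: [-0.8, -0.2, -2.5]
grip_width: 42.2
clock: 12.93
tool_pos: [540.8, 246.9, 68.0]
eef_rot: [-0.0, 0.684, 0.729, -0.001]
contact_force: [1.0, -0.6, -2.3]
grip_width: 42.4
clock: 13.18
tool_pos: [541.5, 247.0, 67.0]
eef_rot: [0.0, 0.684, 0.729, 0.0]
contact_force: [-0.0, 0.9, -2.1]
grip_width: 42.2
```

```bash
python3 -m jog '[0,0,0.001,0,0,0, 0,0,0,0,0,0]'; python3 -m jog '[0,0,0,0,0,0, 0,0,0,0,0,0, 0,0,0,0,0,0, 0,0,0,0,0,0, 0,0,0,0,0,0, 0,0,0,0,0,0, 0,0,-0.01,0,0,0, 0,0,-0.025,0,0,0, 0,0,-0.025,0,0,0, 0,0.02,-0.005,0,0,0, 0,0.03,0,0,0,0, 0,0.025,0,0,0,0, 0,0.011,0,0,0,0, 0,0,0,0,0,0, 0,0,0,0,0,0, 0,0,0,0,0,0]' 0 60
python3 - <<'E'
from h import *
rep();shift([627.5,253,66])
W=cams.read_camera('wrist'); save(W,'w8')
S=cams.read_camera('scene'); crop(S,'s8',420,90,560,260,3.5)
E
```

```text
clock: 13.35
tool_pos: [541.4, 247.0, 65.9]
eef_rot: [0.0, 0.684, 0.729, 0.0]
contact_force: [0.1, 0.1, -1.5]
grip_width: 42.3
clock: 14.68
tool_pos: [626.5, 252.6, 131.1]
eef_rot: [-0.0, 0.684, 0.729, -0.0]
contact_force: [0.1, -0.3, -0.3]
grip_width: 85.4
t 14.68 tcp [626.5 252.6 131.1] xang 1.6342 z [-4.e-04  1.e-04 -1.e+00] F [ 0.1 -0.3 -0.3] w 85.4
shift tool mm [ 0.4  1.1 65.1]
```

View pics/s8.png

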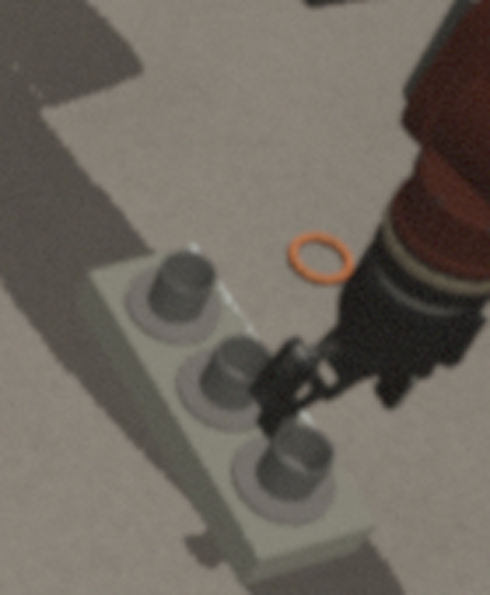

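View pics/w8.png

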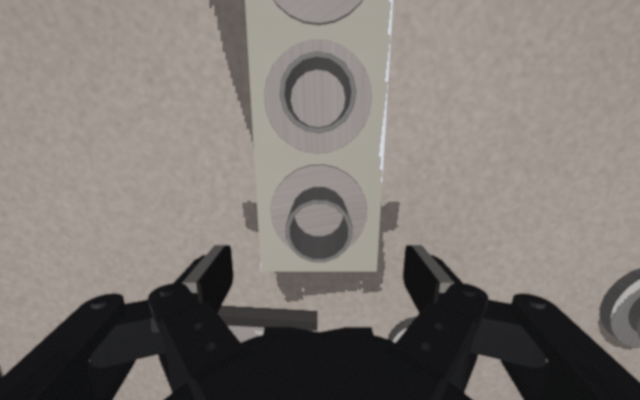

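Middle cup (neck near (318,95) in the wrist view) sits flat in its hole again; the third cup (neck near (319,230)) is centred between the fingers. Down, grip, lift.

```bash
python3 -m jog '[0.0004,0.0008,0.01,0,0,0, 0,0,0.02,0,0,0, 0,0,0.02,0,0,0, 0,0,0.01,0,0,0, 0,0,0.005,0,0,0, 0,0,0,0,0,0, 0,0,0,0,0,0, 0,0,0,0,0,0, 0,0,0,0,0,0]' 0 60
python3 -m jog '[0,0,0,0,0,0, 0,0,0,0,0,0, 0,0,0,0,0,0, 0,0,0,0,0,0, 0,0,0,0,0,0, 0,0,0,0,0,0, 0,0,0,0,0,0]' 1 60
python3 -m jog '[0,0,-0.01,0,0,0, 0,0,-0.02,0,0,0, 0,0,-0.025,0,0,0, 0,0,-0.025,0,0,0, 0,0,-0.02,0,0,0, 0,0,-0.01,0,0,0, 0,0,-0.005,0,0,0, 0,0,0,0,0,0, 0,0,0,0,0,0, 0,0,0,0,0,0]'
python3 - <<'E'
from h import *
rep()
W=cams.read_camera('wrist'); save(W,'w9')
S=cams.read_camera('scene'); crop(S,'s9',420,90,560,260,3.5)
p=pose()[0]
t=np.array([546.5,-184.9])-p[:2]; a=1.6338-.21; print('after 2x.105 turn: shift',t@[np.cos(a),np.sin(a)],t@[np.sin(a),-np.cos(a)])
E
```

```text
clock: 15.53
tool_pos: [628.8, 253.1, 67.2]
eef_rot: [0.001, 0.684, 0.729, 0.001]
contact_force: [0.0, -0.5, -0.2]
grip_width: 85.4
clock: 16.12
tool_pos: [628.3, 253.0, 66.4]
eef_rot: [0.0, 0.684, 0.729, 0.0]
contact_force: [-0.4, 0.0, 5.1]
grip_width: 42.8
clock: 16.95
tool_pos: [627.2, 252.7, 178.9]
eef_rot: [-0.001, 0.684, 0.729, -0.001]
contact_force: [-0.5, 0.1, -1.2]
grip_width: 42.3
t 16.95 tcp [627.2 252.7 178.9] xang 1.634 z [-2.6e-03 -4.0e-04 -1.0e+00] F [-0.5  0.1 -1.2] w 42.3
after 2x.105 turn: shift -444.7755655299119 -15.78528479588391
```

View pics/s9.png

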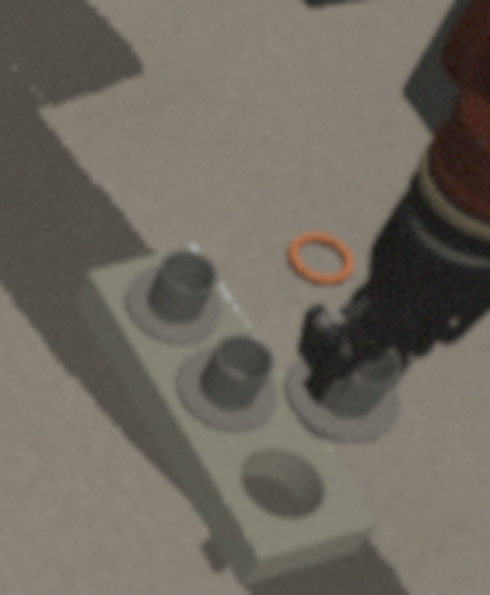

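View pics/w9.png

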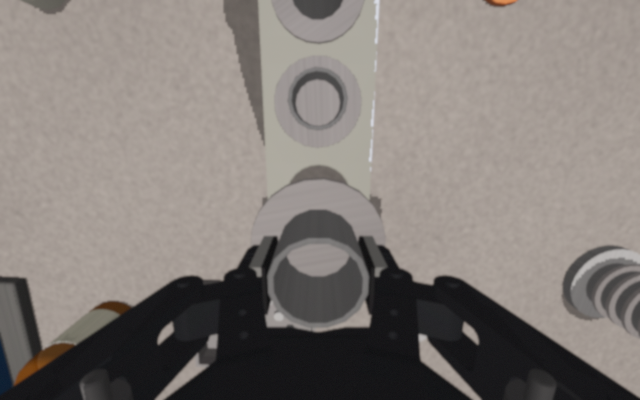

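```bash
python3 -m jog '[0,0,0,0,0,0.105, 0,0,0,0,0,0.105, -0.015,-0.0005,0,0,0,0, -0.025,-0.0009,0,0,0,0, -0.0318,-0.0011,0,0,0,0, -0.0318,-0.0011,0,0,0,0, -0.0318,-0.0011,0,0,0,0, -0.0318,-0.0011,0,0,0,0, -0.0318,-0.0011,0,0,0,0, -0.0318,-0.0011,0,0,0,0, -0.0318,-0.0011,0,0,0,0, -0.0318,-0.0011,0,0,0,0, -0.0318,-0.0011,0,0,0,0, -0.0318,-0.0011,0,0,0,0, -0.0318,-0.0011,0,0,0,0, -0.0318,-0.0014,0,0,0,0, -0.0152,-0.0005,0,0,0,0, -0.008,-0.0003,0,0,0,0, 0,0,0,0,0,0, 0,0,0,0,0,0]'
python3 -m jog '[0,0,0,0,0,0, 0,0,0,0,0,0]'
python3 - <<'E'
from h import *
W=cams.read_camera('wrist'); rep()
p,R,s=pose()
ang=np.linspace(0,6.28,40)
def circ(o,r): return [proj(W,[o[0]+r*np.cos(a),o[1]+r*np.sin(a),o[2]]) for a in ang]
pts=circ([546.5,-184.9,60],56)
t=p+np.array([0,0,22]);pts+=circ(t,20.5); f=p-np.array([0,0,18.]);pts+=circ(f,38)
crop(W,'w10',200,110,440,340,3,pts)
S=cams.read_camera('scene'); crop(S,'s10',270,170,390,290,5)
rep(); shift([546.5,-184.9,180])
E
```

```text
clock: 18.72
tool_pos: [547.3, -184.2, 180.4]
eef_rot: [-0.0, 0.757, 0.653, 0.0]
contact_force: [0.1, 1.1, -1.8]
grip_width: 42.5
clock: 18.88
tool_pos: [547.6, -183.5, 180.7]
eef_rot: [-0.0, 0.757, 0.654, 0.0]
contact_force: [0.3, 0.0, -1.0]
grip_width: 42.4
t 18.93 tcp [ 547.6 -183.6  180.8] xang 1.4256 z [ 0.e+00  2.e-04 -1.e+00] F [ 0.4 -0.9 -2.1] w 42.9
t 18.98 tcp [ 547.6 -183.8  180.8] xang 1.4254 z [ 1.e-04  1.e-04 -1.e+00] F [-0.1  0.4 -1.5] w 42.6
shift tool mm [-1.3 -1.   0.8]
```

View pics/w10.png

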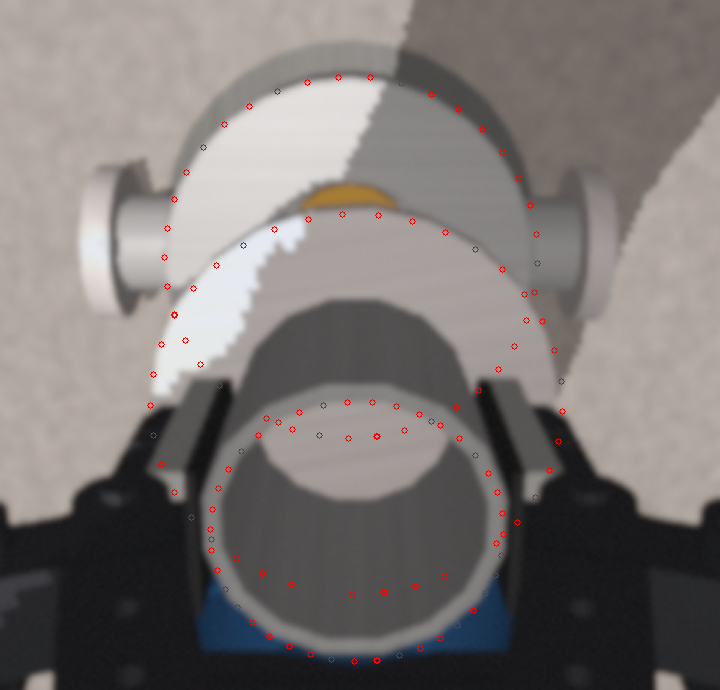

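View pics/s10.png

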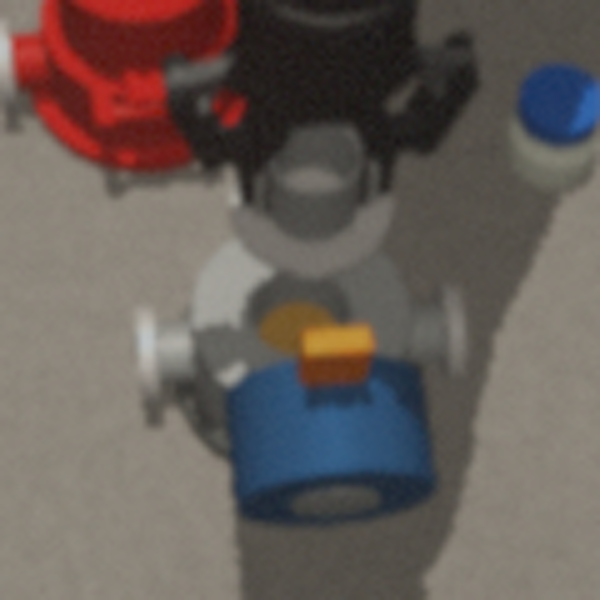

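```bash
python3 -m jog '[-0.001,0.0005,0.01,0,0,0, 0,0,0.02,0,0,0, 0,0,0.02,0,0,0, 0,0,0.01,0,0,0, 0,0,0.003,0,0,0, 0,0,0,0,0,0, 0,0,0,0,0,0, 0,0,0,0,0,0, 0,0,0,0,0,0]'
python3 -m jog '[0,0,0.002,0,0,0, 0,0,0.002,0,0,0, 0,0,0,0,0,0]'
python3 -m jog '[0,0,0.002,0,0,0, 0,0,0.002,0,0,0, 0,0,0,0,0,0]'
python3 - <<'E'
from h import *
rep(); shift([546.7,-184.9,83])
E
```

```text
clock: 19.73
tool_pos: [548.3, -186.3, 119.0]
eef_rot: [0.001, 0.757, 0.653, 0.0]
contact_force: [0.3, 0.3, -1.4]
grip_width: 42.9
clock: 19.98
tool_pos: [547.6, -185.8, 113.5]
eef_rot: [-0.0, 0.757, 0.653, 0.0]
contact_force: [-0.3, 1.4, -1.6]
grip_width: 42.6
clock: 20.23
tool_pos: [547.5, -185.7, 109.2]
eef_rot: [-0.0, 0.757, 0.653, -0.0]
contact_force: [-0.7, 0.6, -2.3]
grip_width: 42.4
t 20.23 tcp [ 547.5 -185.7  109.2] xang 1.424 z [-5.e-04  5.e-04 -1.e+00] F [-0.7  0.6 -2.3] w 42.4
shift tool mm [ 0.7 -0.9 26.2]
```

```bash
python3 -m jog '[0.0008,0,0.002,0,0,0, 0,0,0.002,0,0,0, 0,0,0,0,0,0]'
python3 -m jog '[0,0,0.002,0,0,0, 0,0,0.001,0,0,0, 0,0,0,0,0,0]'
python3 -m jog '[0,0,0.002,0,0,0, 0,0,0.001,0,0,0, 0,0,0,0,0,0]'
```

```text
clock: 20.48
tool_pos: [547.6, -184.9, 105.3]
eef_rot: [-0.0, 0.757, 0.653, -0.0]
contact_force: [0.7, -0.1, -1.1]
grip_width: 42.8
clock: 20.73
tool_pos: [547.7, -185.0, 102.5]
eef_rot: [-0.0, 0.757, 0.653, -0.0]
contact_force: [0.0, 0.1, -2.3]
grip_width: 42.8
clock: 20.98
tool_pos: [547.7, -185.0, 99.5]
eef_rot: [-0.0, 0.757, 0.653, -0.0]
contact_force: [-0.3, -1.0, -2.0]
grip_width: 42.6
```

```bash
python3 -m jog '[0,0,0.003,0,0,0, 0,0,0.003,0,0,0, 0,0,0,0,0,0]'
python3 -m jog '[0,0,0.003,0,0,0, 0,0,0.002,0,0,0, 0,0,0,0,0,0]'
python3 -m jog '[0,0,0.002,0,0,0, 0,0,0.001,0,0,0, 0,0,0,0,0,0]'
```

```text
clock: 21.23
tool_pos: [547.6, -184.9, 93.0]
eef_rot: [-0.0, 0.757, 0.653, -0.0]
contact_force: [-0.0, -0.1, -1.8]
grip_width: 42.7
clock: 21.48
tool_pos: [547.6, -185.0, 88.2]
eef_rot: [-0.0, 0.757, 0.653, -0.0]
contact_force: [-0.0, -0.2, -1.8]
grip_width: 42.4
clock: 21.73
tool_pos: [547.8, -185.1, 85.6]
eef_rot: [-0.0, 0.757, 0.653, -0.0]
contact_force: [-1.2, -1.0, -2.6]
grip_width: 42.3
```

```bash
python3 -m jog '[0,0,0.001,0,0,0, 0,0,0,0,0,0]'
python3 -m jog '[0,0,0.001,0,0,0, 0,0,0,0,0,0]'
```

```text
clock: 21.9
tool_pos: [547.8, -185.1, 84.7]
eef_rot: [-0.0, 0.757, 0.653, -0.0]
contact_force: [-1.6, -0.2, -1.3]
grip_width: 42.5
clock: 22.07
tool_pos: [547.8, -185.2, 84.4]
eef_rot: [0.0, 0.757, 0.653, -0.0]
contact_force: [-5.6, 0.2, 4.6]
grip_width: 42.4
```

```bash
python3 -m jog '[0,0,-0.0005,0,0,0, 0,0,0,0,0,0, 0,0,0,0,0,0, 0,0,0,0,0,0, 0,0,0,0,0,0, 0,0,0,0,0,0]' 0 60
python3 -m jog '[0,0,-0.01,0,0,0, 0,0,-0.025,0,0,0, 0,0,-0.03,0,0,0, 0,0,-0.03,0,0,0, 0,-0.03,0,0,0,0, 0,-0.03,0,0,0,0, 0,-0.03,0,0,0,0, 0,-0.02,0,0,0,0, 0,0,0,0,0,0, 0,0,0,0,0,0]' 0 60
python3 - <<'E'
from h import *
rep()
W=cams.read_camera('wrist'); save(W,'w11')
S=cams.read_camera('scene'); crop(S,'s11',270,170,390,290,5)
T=cams.read_camera('top'); crop(T,'t11',270,80,370,190,5)
E
```

```text
clock: 22.57
tool_pos: [547.9, -185.0, 84.2]
eef_rot: [-0.0, 0.757, 0.653, 0.0]
contact_force: [0.3, -0.3, 0.0]
grip_width: 85.5
clock: 23.4
tool_pos: [438.9, -169.2, 180.3]
eef_rot: [0.001, 0.757, 0.653, 0.0]
contact_force: [-0.5, -0.4, -0.2]
grip_width: 85.5
t 23.4 tcp [ 438.9 -169.2  180.3] xang 1.4232 z [ 0.0017 -0.001  -1.    ] F [-0.5 -0.4 -0.2] w 85.5
```

View pics/w11.png

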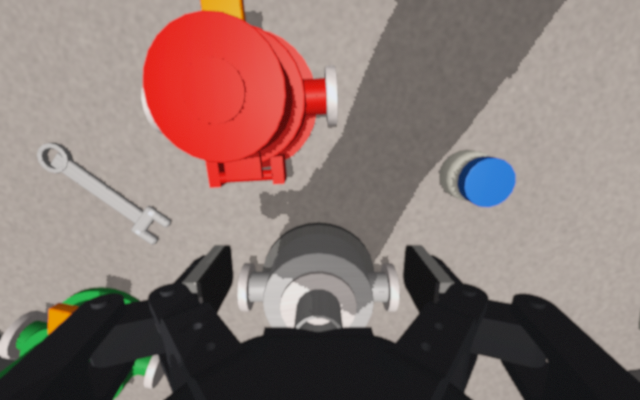

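View pics/s11.png

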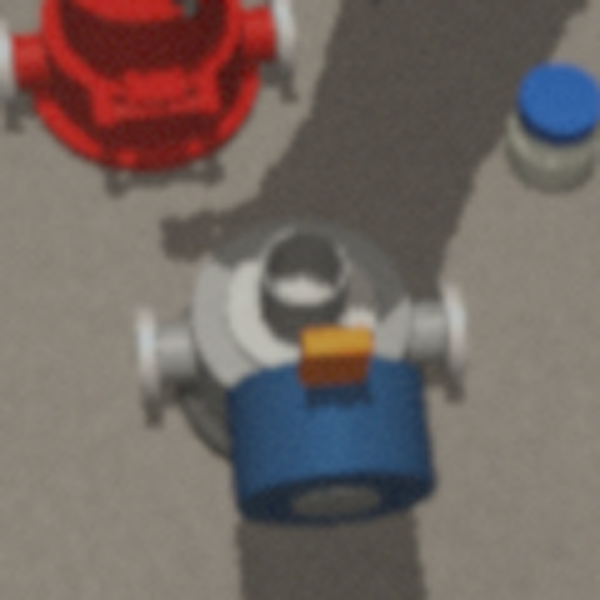

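View pics/t11.png

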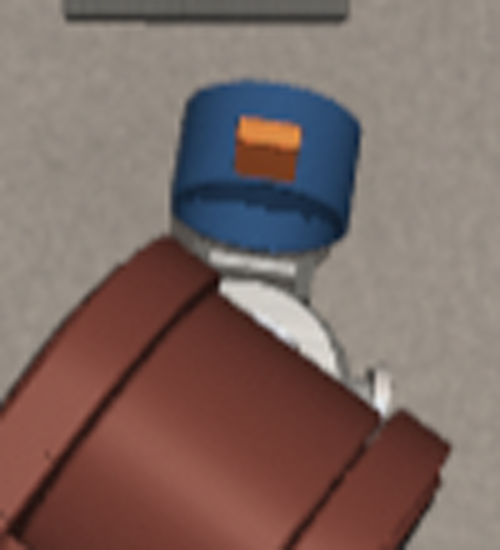

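```bash
python3 - <<'E'
from h import *
T=cams.read_camera('top');S=cams.read_camera('scene')
X=tri([(T,(323.1,106.1)),(S,(336.9,237.9))]); print(X)
a=1.4245-np.pi/2; ex=np.array([np.cos(a),np.sin(a),0]); ey=np.array([-np.sin(a),np.cos(a),0])
H=np.array([546.5,-184.9,60])+65*ex; print('H',H,a)
d=X-H; print('x,y,z rel',d@ex,d@ey,d[2], 'r',np.hypot(d@ex,d[2]),'theta',np.pi-np.arctan2(d[2],d@ex)+np.arctan2(8,153))
for th in (1.65,1.75,1.8,1.85,1.95):
  e=-np.cos(th)*ex+np.array([0,0,np.sin(th)]);n=np.sin(th)*ex+np.array([0,0,np.cos(th)])
  P=H+153*e+8*n; print(th,proj(T,P),proj(S,P), np.round(P,1))
rep()
E
```

```text
[ 644.23524258 -199.19844038  205.05479359]
H [ 610.80565473 -194.37537701   60.        ] -0.14629632679489646
x,y,z rel 33.77556734930145 0.10165693534706755 145.05479358690488 r 148.93516069856298 theta 1.8518069562071646
1.65 [322.55598999 111.12144853] [336.42800707 230.70368136] [ 630.7 -197.3  211.9]
1.75 [323.4405961  105.15391208] [337.22086007 237.53934564] [ 645.6 -199.5  209.1]
1.8 [323.86689248 102.29989516] [337.60129783 241.06649026] [ 652.9 -200.6  207.2]
1.85 [324.28059544  99.54512456] [337.96907266 244.65002003] [ 660.1 -201.6  204.9]
1.95 [325.06491876  94.36804922] [338.66088034 251.9341195 ] [ 674.2 -203.7  199.2]
t 23.65 tcp [ 439.6 -169.1  179.3] xang 1.4243 z [ 0.e+00  2.e-04 -1.e+00] F [ 0.1 -0.3 -0.5] w 85.6
```

```bash
python3 -m jog '[0,0,-0.02,0,0,0, 0,0,-0.035,0,0,0, 0,0,-0.036,0,0,0, 0,0.02,0,0,0,0, 0,0.035,0,0,0,0, 0,0.035,0,0,0,0, 0,0.035,0,0,0,0, 0,0.035,0,0,0,0, 0,0.035,0,0,0,0, 0,0.03,0,0,0,0, 0,0.014,0,0,0,0, 0,0,0,0,0,0, 0,0,0,0,0,0, 0,0,0,0,0,0]' 1 60
python3 - <<'E'
from h import *
rep(); shift([676.1,-204,200])
W=cams.read_camera('wrist'); save(W,'w12')
S=cams.read_camera('scene'); crop(S,'s12',250,100,400,290,3.1)
E
```

```text
clock: 24.82
tool_pos: [675.2, -203.8, 270.0]
eef_rot: [-0.0, 0.757, 0.653, -0.0]
contact_force: [-0.0, -0.1, 0.2]
grip_width: -0.2
t 24.82 tcp [ 675.2 -203.8  270. ] xang 1.4242 z [-6.e-04  4.e-04 -1.e+00] F [-0.  -0.1  0.2] w -0.2
shift tool mm [-0.1  1.  70. ]
```

View pics/w12.png

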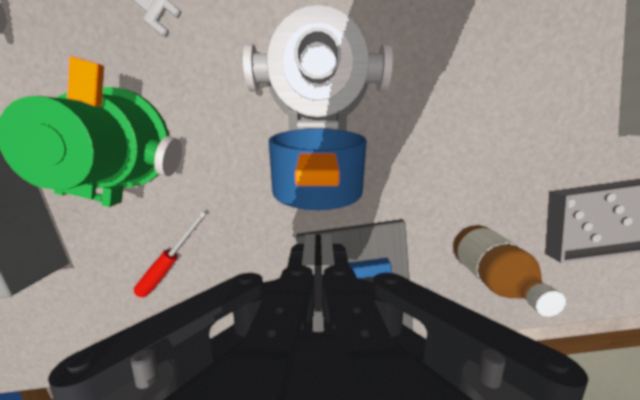

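View pics/s12.png

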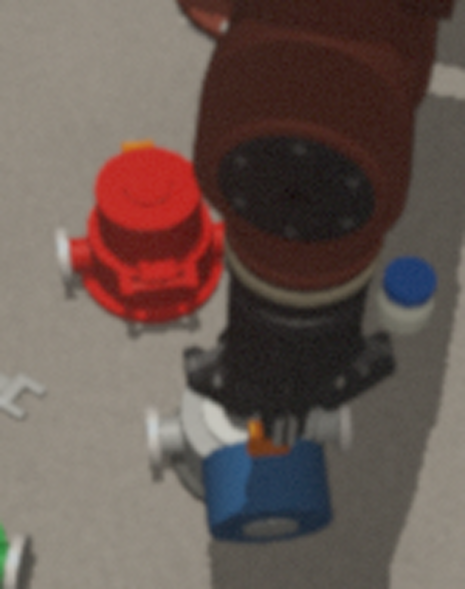

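```bash
python3 -m jog '[0,0,0.015,0,0,0, 0,0,0.025,0,0,0, 0,0,0.02,0,0,0, 0,0,0.009,0,0,0, 0,0,0,0,0,0, 0,0,0,0,0,0, 0,0,0,0,0,0]' 1 60
python3 - <<'E'
from h import *
rep()
W=cams.read_camera('wrist'); save(W,'w13')
E
```

```text
clock: 25.5
tool_pos: [675.8, -204.2, 203.4]
eef_rot: [0.001, 0.757, 0.653, 0.0]
contact_force: [1.0, -0.3, 0.3]
grip_width: 0.2
t 25.5 tcp [ 675.8 -204.2  203.4] xang 1.4239 z [ 0.0022 -0.001  -1.    ] F [ 1.  -0.3  0.3] w 0.2
```

View pics/w13.png

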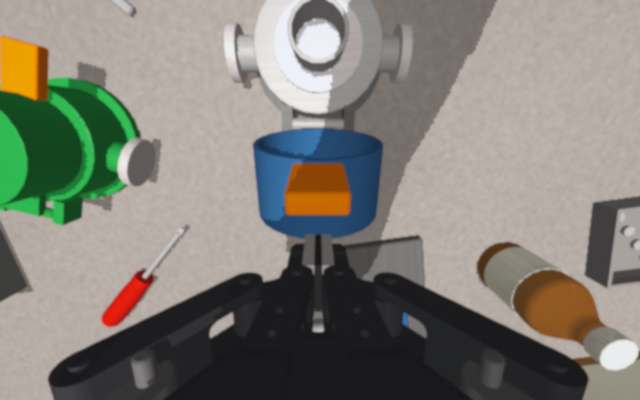

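```bash
python3 -m jog '[0,-0.005,0,0,0,0, 0,-0.006,0,0,0,0, 0,-0.006,0,0,0,0, 0,-0.006,0,0,0,0, 0,-0.006,0,0,0,0, 0,-0.006,0,0,0,0, 0,-0.005,0,0,0,0, 0,0,0,0,0,0]' 1 60
python3 - <<'E'
from h import *
rep()
H=np.array([610.8,-194.4,60]);a=-.1463;p=pose()[0];print('u,w',(p-H)@[np.cos(a),np.sin(a),0],p[2]-74)
W=cams.read_camera('wrist'); save(W,'w14')
E
```

```text
clock: 26.22
tool_pos: [634.8, -197.9, 201.5]
eef_rot: [-0.0, 0.757, 0.653, -0.0]
contact_force: [-0.3, -0.7, 1.2]
grip_width: 0.1
t 26.22 tcp [ 634.8 -197.9  201.5] xang 1.4238 z [-5.e-04  1.e-04 -1.e+00] F [-0.3 -0.7  1.2] w 0.1
u,w 24.28346324686127 127.48870004098
```

View pics/w14.png

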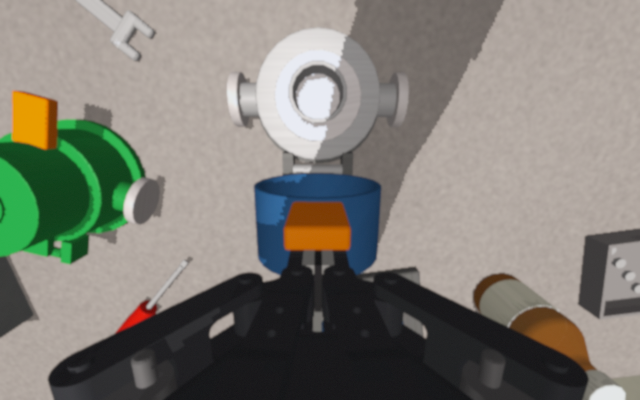

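```bash
python3 -m jog '[0,-0.005,0,0,0,0, 0,-0.006,0,0,0,0, 0,-0.006,0,0,0,0, 0,-0.006,0,0,0,0, 0,0,0,0,0,0]' 1 60
python3 - <<'E'
from h import *
rep()
H=np.array([610.8,-194.4,60]);a=-.1463;p=pose()[0];print('u,w',(p-H)@[np.cos(a),np.sin(a),0],p[2]-74)
W=cams.read_camera('wrist'); save(W,'w15')
S=cams.read_camera('scene'); crop(S,'s15',250,100,400,290,3.1)
E
```

```text
clock: 26.68
tool_pos: [611.9, -194.5, 201.1]
eef_rot: [-0.0, 0.757, 0.653, -0.0]
contact_force: [-0.6, 0.8, -0.5]
grip_width: -0.2
t 26.68 tcp [ 611.9 -194.5  201.1] xang 1.4239 z [-1.1e-03  4.0e-04 -1.0e+00] F [-0.6  0.8 -0.5] w -0.2
u,w 1.0685602810736818 127.10290210001807
```

View pics/w15.png

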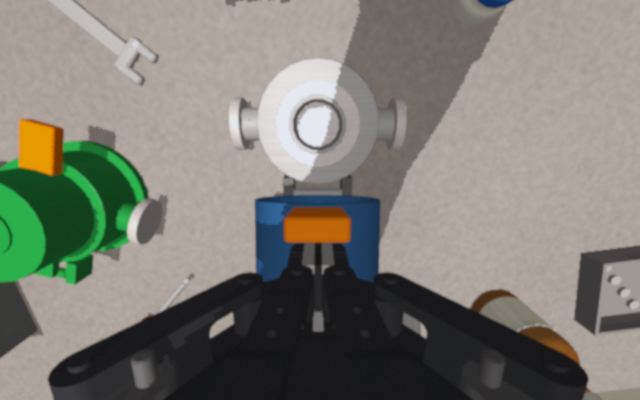

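View pics/s15.png

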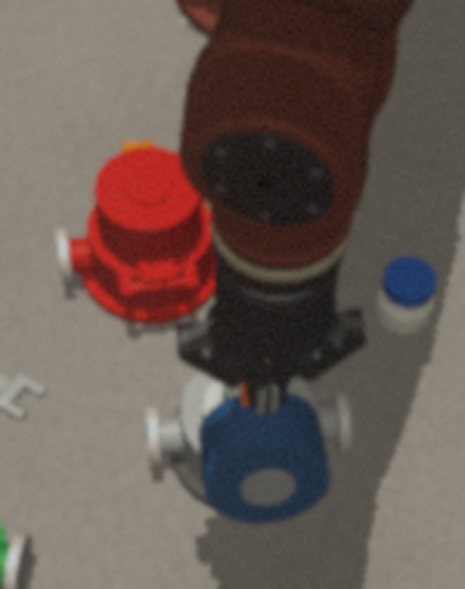

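```bash
python3 -m jog '[0,-0.006,0,0,0,0, 0,-0.006,0,0,0,0, 0,-0.006,0,0,0,0, 0,-0.006,0,0,0,0, 0,-0.006,0.001,0,0,0, 0,-0.0055,0.001,0,0,0, 0,-0.0055,0.0015,0,0,0, 0,-0.005,0.0015,0,0,0, 0,-0.005,0.002,0,0,0, 0,0,0,0,0,0]' 1 60
python3 - <<'E'
from h import *
rep()
H=np.array([610.8,-194.4,60]);a=-.1463;p=pose()[0];print('u,w',(p-H)@[np.cos(a),np.sin(a),0],p[2]-74)
W=cams.read_camera('wrist'); save(W,'w16')
S=cams.read_camera('scene'); crop(S,'s16',250,100,400,290,3.1)
E
```

```text
clock: 27.62
tool_pos: [561.6, -187.1, 194.0]
eef_rot: [-0.0, 0.757, 0.653, -0.0]
contact_force: [-0.4, -0.1, 0.3]
grip_width: 0.0
t 27.62 tcp [ 561.6 -187.1  194. ] xang 1.4238 z [-1.e-03  2.e-04 -1.e+00] F [-0.4 -0.1  0.3] w 0.0
u,w -49.73829099344428 119.95966223240947
```

View pics/w16.png

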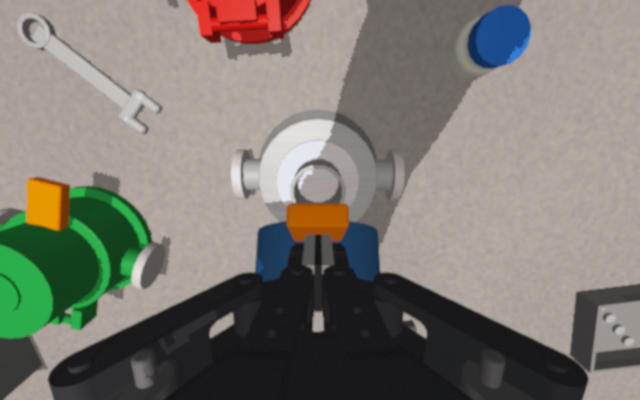

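View pics/s16.png

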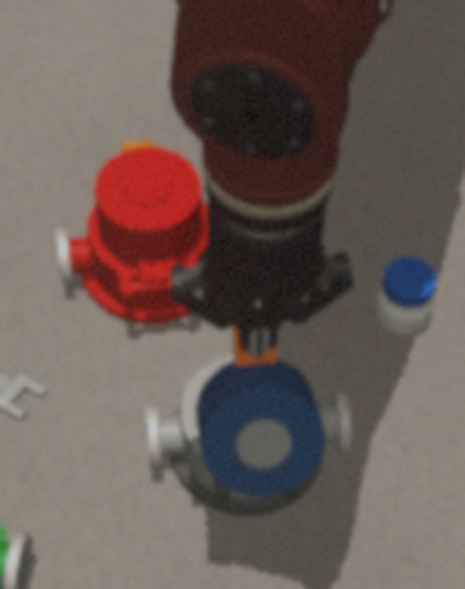

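```bash
python3 -m jog '[0,-0.0052,0.0021,0,0,0, 0,-0.0052,0.0021,0,0,0, 0,-0.0052,0.0021,0,0,0, 0,-0.0052,0.0021,0,0,0, 0,-0.0052,0.0021,0,0,0, 0,-0.0038,0.003,0,0,0, 0,-0.0038,0.003,0,0,0, 0,-0.0038,0.003,0,0,0, 0,-0.0038,0.003,0,0,0, 0,-0.0038,0.003,0,0,0, 0,-0.0038,0.003,0,0,0, 0,0,0,0,0,0]' 1 60
python3 - <<'E'
from h import *
rep()
H=np.array([610.8,-194.4,60]);a=-.1463;p=pose()[0];print('u,w',(p-H)@[np.cos(a),np.sin(a),0],p[2]-74)
W=cams.read_camera('wrist'); save(W,'w17')
S=cams.read_camera('scene'); crop(S,'s17',250,100,400,290,3.1)
E
```

```text
clock: 28.72
tool_pos: [513.4, -179.9, 165.0]
eef_rot: [-0.001, 0.757, 0.653, -0.0]
contact_force: [0.3, -0.6, -0.0]
grip_width: -0.2
t 28.72 tcp [ 513.4 -179.9  165. ] xang 1.4239 z [-1.3e-03  6.0e-04 -1.0e+00] F [ 0.3 -0.6 -0. ] w -0.2
u,w -98.44817401473266 90.99500740796884
```

View pics/w17.png

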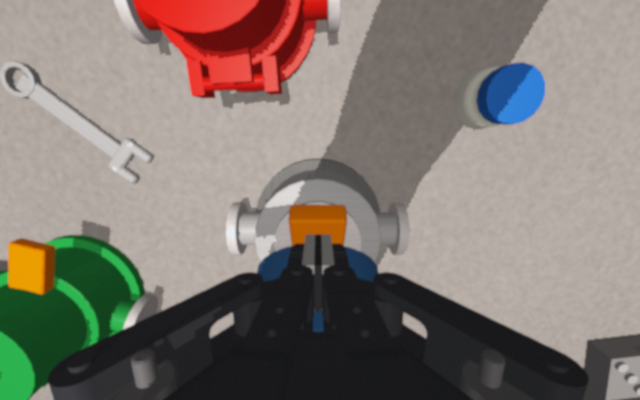

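View pics/s17.png

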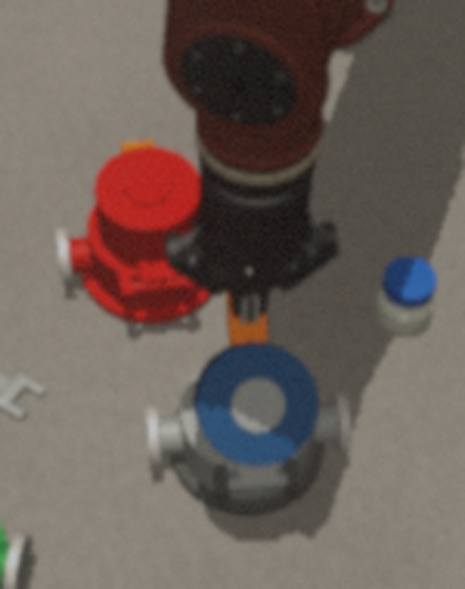

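```bash
python3 -m jog '[0,-0.0031,0.0036,0,0,0, 0,-0.0031,0.0036,0,0,0, 0,-0.0031,0.0036,0,0,0, 0,-0.0031,0.0036,0,0,0, 0,-0.0031,0.0036,0,0,0, 0,-0.0031,0.0036,0,0,0, 0,-0.0019,0.0038,0,0,0, 0,-0.0019,0.0038,0,0,0, 0,-0.0019,0.0038,0,0,0, 0,-0.0019,0.0038,0,0,0, 0,-0.0019,0.0038,0,0,0, 0,-0.0019,0.0038,0,0,0, 0,-0.0019,0.0038,0,0,0, 0,0,0,0,0,0]' 1 60
python3 - <<'E'
from h import *
rep()
H=np.array([610.8,-194.4,60]);a=-.1463;p=pose()[0];print('u,w',(p-H)@[np.cos(a),np.sin(a),0],p[2]-74)
W=cams.read_camera('wrist'); save(W,'w18')
S=cams.read_camera('scene'); crop(S,'s18',250,100,400,290,3.1)
E
```

```text
clock: 29.98
tool_pos: [482.2, -175.2, 116.6]
eef_rot: [-0.001, 0.757, 0.653, -0.0]
contact_force: [-0.3, 0.2, -0.0]
grip_width: -0.0
t 29.98 tcp [ 482.2 -175.2  116.6] xang 1.4239 z [-1.1e-03  7.0e-04 -1.0e+00] F [-0.3  0.2 -0. ] w -0.0
u,w -130.06525856918455 42.60226235194146
```

View pics/w18.png

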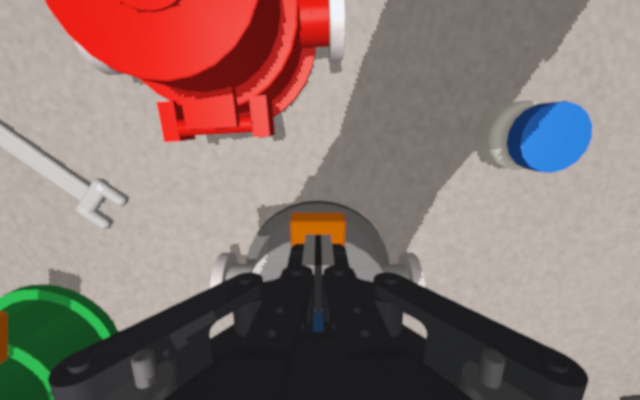

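View pics/s18.png

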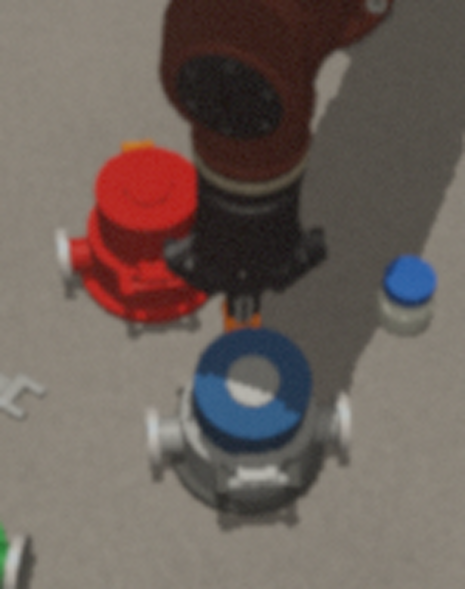

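```bash
python3 -m jog '[0,-0.0008,0.0028,0,0,0, 0,-0.0008,0.0028,0,0,0, 0,-0.0007,0.0028,0,0,0, 0,-0.0007,0.0028,0,0,0, 0,-0.0006,0.0028,0,0,0, 0,-0.0003,0.002,0,0,0, 0,-0.0003,0.002,0,0,0, 0,-0.0003,0.002,0,0,0, 0,0,0.002,0,0,0, 0,0,0.0015,0,0,0, 0,0,0,0,0,0]' 1 60
python3 -m jog '[0,0,0.0015,0,0,0, 0,0,0.001,0,0,0, 0,0,0,0,0,0]'
```

```text
clock: 31.0
tool_pos: [478.2, -174.6, 93.7]
eef_rot: [-0.0, 0.757, 0.653, 0.0]
contact_force: [0.5, 0.2, -0.6]
grip_width: -0.2
clock: 31.25
tool_pos: [478.4, -174.7, 91.4]
eef_rot: [-0.0, 0.757, 0.653, 0.0]
contact_force: [-0.6, 0.2, 0.9]
grip_width: 0.2
```

```bash
python3 -m jog '[0,0,0.001,0,0,0, 0,0,0.001,0,0,0, 0,0,0,0,0,0]'
python3 -m jog '[0,0,0.001,0,0,0, 0,0,0.0005,0,0,0, 0,0,0,0,0,0]'
python3 -m jog '[0,0,0.001,0,0,0, 0,0,0,0,0,0]'
```

```text
clock: 31.5
tool_pos: [478.4, -174.8, 89.4]
eef_rot: [0.0, 0.757, 0.653, 0.0]
contact_force: [-0.0, 0.5, -0.1]
grip_width: -0.0
clock: 31.75
tool_pos: [478.4, -174.8, 88.0]
eef_rot: [-0.0, 0.757, 0.653, 0.0]
contact_force: [-0.7, -0.4, 0.7]
grip_width: 0.1
clock: 31.92
tool_pos: [478.4, -174.9, 87.9]
eef_rot: [0.0, 0.757, 0.653, 0.0]
contact_force: [-3.6, 1.9, 9.6]
grip_width: -0.1
```

```bash
python3 -m jog '[0,0,0.0007,0,0,0, 0,0,0,0,0,0]'
python3 -m jog '[0,0,-0.005,0,0,0, 0,-0.001,-0.02,0,0,0, 0,-0.02,-0.035,0,0,0, 0,-0.02,-0.035,0,0,0, 0,-0.02,-0.035,0,0,0, 0.03,0,-0.03,0,0,0, 0.04,0,0,0,0,0, 0.04,0,0,0,0,0, 0.04,0,0,0,0,0, 0.04,0,0,0,0,0, 0.04,0,0,0,0,0, 0.03,0,0,0,0,0, 0,0,0,0,0,0, 0,0,0,0,0,0, 0,0,0,0,0,0]'
python3 - <<'E'
from h import *
rep()
S=cams.read_camera('scene'); save(S,'s19');crop(S,'s19c',270,170,390,290,5)
T=cams.read_camera('top'); crop(T,'t19',100,60,400,260,2.6)
a=-.1463;H=np.array([610.8,-194.4,60]);P=H+135*np.array([-np.cos(a),-np.sin(a),0])+[0,0,14]
print(proj(S,P),proj(T,P))
for n in('scene','top'): print([(round(x['confidence'],2),np.round(x['position'],1).tolist()) for x in spotter.spot_point(n,'lid_tab')])
E
```

```text
clock: 32.08
tool_pos: [478.5, -174.9, 87.9]
eef_rot: [0.0, 0.757, 0.653, -0.0]
contact_force: [-6.3, 3.6, 15.4]
grip_width: 0.3
clock: 33.33
tool_pos: [456.0, 90.5, 245.8]
eef_rot: [0.0, 0.757, 0.654, -0.0]
contact_force: [1.0, -0.3, -0.6]
grip_width: 0.1
t 33.33 tcp [456.   90.5 245.8] xang 1.4246 z [-1.e-04 -2.e-04 -1.e+00] F [ 1.  -0.3 -0.6] w 0.1
[326.80762254 205.26557815] [312.98390325 181.32841985]
[(0.89, [297.6, 148.4]), (0.71, [326.1, 204.6]), (0.71, [228.3, 245.5])]
[(0.9, [479.3, 234.2]), (0.76, [314.9, 186.2]), (0.6, [330.3, 257.9]), (0.6, [412.4, 160.9])]
```

View pics/s19.png

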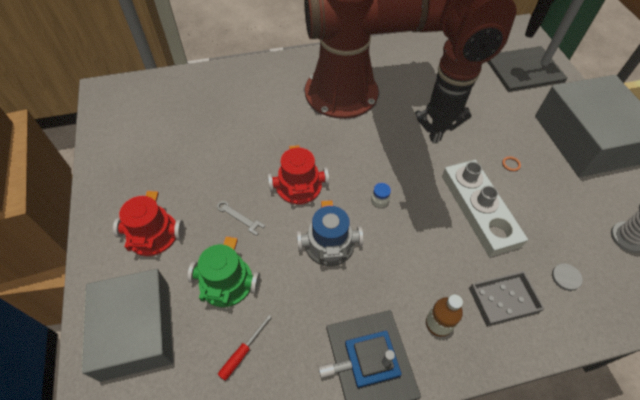

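View pics/s19c.png

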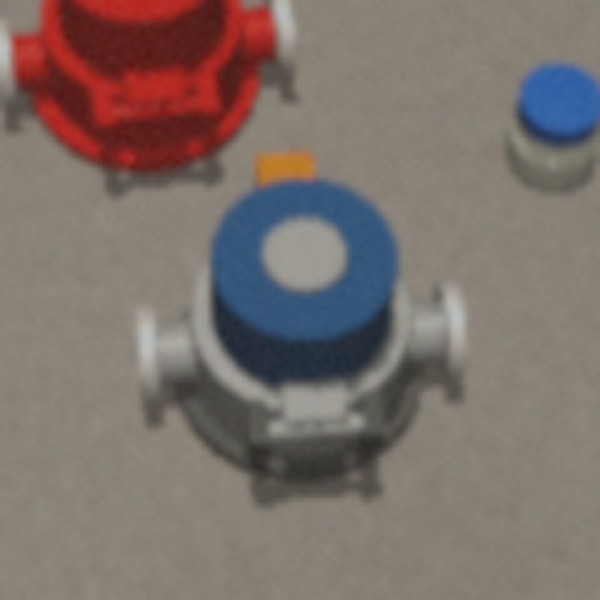

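View pics/t19.png

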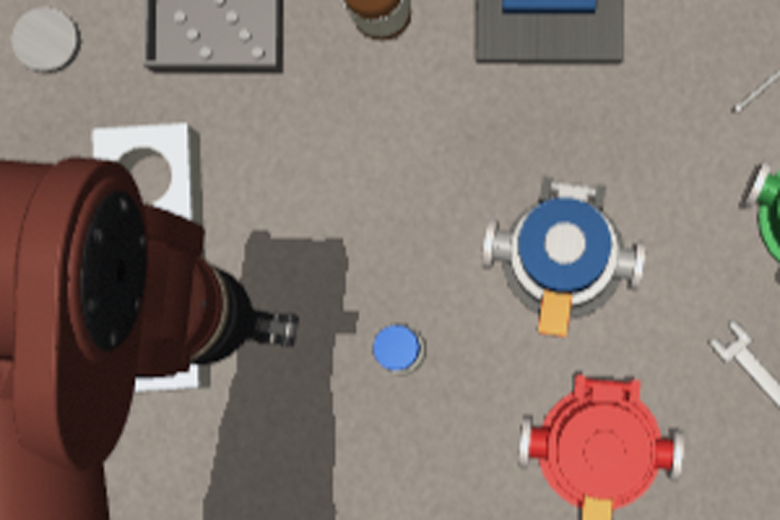

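```bash
python3 -m jog '[0,0,0,0,0,0, 0,0,0,0,0,0]'; python3 -c "
from h import *
rep(); print(arm.finish_job())"
```

```text
clock: 33.7
tool_pos: [456.0, 90.1, 245.9]
eef_rot: [0.0, 0.757, 0.653, 0.0]
contact_force: [-0.1, 0.0, 0.0]
grip_width: 0.2
t 33.7 tcp [456.   90.1 245.9] xang 1.4228 z [ 1.e-04  0.e+00 -1.e+00] F [-0.1  0.   0. ] w 0.2
the job is handed in; nothing more can be done
None
```

The cup that fits is home in the steel chamber with the blue lid shut. I handed the job in at 33.7 s; no verdict is reported.

- **Misfit:** I tried the middle cup first. It stopped with its foot on the rim, I backed off at about 22 N, and put it back in its hole.
- **Cup that fits:** The cup from the rack's far end went in with almost no force. Its flange met the rim at the expected height, with about 5 N.
- **Untried cup:** The third cup never left the rack, since the second one already fitted.
- **Lid:** I pushed the lid by its tab, slowly at the end. It stopped at the shut height and moved no further at about 15 N.

**Last checks:** The final pictures show the lid flat on the rim, the two other cups hanging in the rack and the jar upright. The arm was clear, reading about 0 N. The network's tab position was within about 1 px of the shut prediction in the scene view. It was about 5 px off in the top view, which I put down to detector error because the picture and the push height both agree with shut. I had no direct reading of the seat or lid joint.

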